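# Lock the camlock coupling onto the adaptor for a scan

## Robot

A 7-joint arm with a two-finger parallel gripper is mounted at the origin on the work surface. World frame = base frame: x ahead of the robot, y to its left, z up, the work surface at z = 0. Lengths are in m, angles in rad, forces in N, time in s.
With the tool pointing down it reaches from about 0.4 to 0.85 m from the base axis. Payload 10.4 kg.
Tool frame: the origin (TCP) lies at the very end of the fingers, on their centre line; the grasp point (between the pads) lies 19 mm behind it; z points along the fingers, y is the line along which they close (so a half turn about z gives the same grasp; the last joint's range is limited). The gripper opens to 85 mm and grips with 20 to 120 N. Pads are 22 mm wide; open, the fingers measure 114 mm over their backs; the gripper's body (76 mm by 85 mm) begins 54 mm behind the grasp point. The pads swing forward as they close: fully open they stand 13 mm farther back than shut.
Start: joints at [-1.194, 0.332, -0.065, 1.46, 0.022, 1.35, -0.088], TCP at [0.243, 0.576, 0.231] pointing down, gripper open.
Joint ranges: [-2.6, 2.6], [-0.5, 2.12], [-1.47, 1.34], [0.16, 2.42], [-1.27, 4.41], [0.06, 2.06], [-2.6, 2.6]. Speed limits (rad/s): [2.22, 2.22, 2.79, 2.79, 3.14, 3.14, 3.14].

## Interface

Orientations are given as a unit quaternion [x, y, z, w].
In Python, from workcell import * gives the robot as it stands.
- The arm moves only by the tool step_arm, never from a script. Its argument "commands" is one flat list of numbers, 7 for each row, row after row: the finger opening in mm, from 0 to 85.4, then the shift along the world's x, y, z as a fraction of full scale, then the turn, a rotation vector about the world's x, y, z as a fraction of full scale. A call has exactly 10 rows; each row is the pose to reach, as a shift and turn from the pose commanded when the call began, turning the shorter way round; what a row does not reach only later rows make up. Full scale, the value 1, is 0.6 m for a shift and pi rad for a turn. A row lasts 1/8 s, in which the tool goes at most 62.5 mm and 10.7 degrees, less where a joint would pass 70% of its speed; a pose out of reach is approached as far as the arm can. A call with a number of a shift or a turn outside -1 to 1 is refused whole. A call with a gripper value outside its range is refused whole. The fingers move at their own pace and stop on an object; "squeeze" is the grip in N (left out, the last holds). Time passes only in rows, so rows that repeat a pose let the fingers close, or fill a call up. It gives the time, the measured TCP pose, the force, the opening and the grip force at its end, in the units of the state.
- get_obs(): the state, without advancing time (a new reading comes with each control period).
- camera(name): name is "side" or "top"; returns the picture (384x512x3 uint8, red, green, blue); there is no depth.
- camera_params(name): a dict with "mtx" (3x3 intrinsics, pixels), "extrinsics" (4x4, takes a point from world to camera coordinates). Camera axes: x right, y down, z forward; pixel columns grow to the right and rows downward; lengths in m; the calibration is good to about 2 mm. A picture is of the moment at which its call begins. camera_params takes no time and is no camera call.
- hand_in(): hands the job in; it is judged then, once.
The state is a dict: "clock": time; "joint_pos": joint angles; "joint_velocities": joint speeds; "tau": joint torques, N m; "position": TCP position; "ee_rot": TCP orientation; "ft_force": force on the tool from outside, world axes, zero at the start; "torque": the same for the moment, N m; "grip_width": opening from 0.0 (shut) to 1.0 (fully open); "grasp_force": force on a finger pad.
Only numpy, scipy, OpenCV 4.12 (cv2) and the standard library are available. Lean on these libraries where they do the work, as an engineer would, in place of code of your own. Each camera call takes 0.05 s, during which the arm holds its last target. There are 200 camera calls.

## Task

Get the white camlock coupling ready for scanning: lift it upright by its neck and push it down over the grooved brass adaptor on the black plate until it is fully home, with both cam arms still open. Then swing the two coloured cam arms down one after the other, in either order, each all the way to its stop, and let go. Work gently, feeling for the stops (pushes of up to about 20 N are plenty), and leave the other things on the desk alone.

Things in the scene. Friction and masses are not known exactly. Their poses are not given: they have to be found in the camera images.
- neck (a point): Grasp point of the loose white coupling (0.45 kg, 94 mm tall, standing mouth down), on its axis. Its frame is the coupling's: z up along the axis, red cam arm on the +y side, blue on -y. The neck is a plain cylinder 33 mm across, from 18 mm below this point to 20 mm above. Grasp it from above, fingers closing along the coupling's x, clear of the arms.
- mouth (a point): Centre of the coupling's open mouth, 72 mm below the neck point on its axis. The sleeve is 60 mm across; the mouth is flared, 58 mm wide inside, narrowing to a 50 mm bore within 7 mm. The bore's closed inner end is 41 mm above the mouth. Home on the adaptor, the mouth is 41 mm below the adaptor's top. Held by the neck, the coupling hangs plumb but can swivel between the fingers if bumped.
- adaptor_top (a point): Centre of the flat top of the brass adaptor's head, 118 mm above the desk, z up. The adaptor is a fixed upright round post, 48 mm in diameter (1 mm of play all round in the coupling), its head tapering to 40 mm over the top 6 mm. The groove lies 12 to 25 mm under the top. A coupling fully home has its neck point 31 mm above this point. Any yaw will do.
- seal (a point): Centre of the top of the black rubber seal disc, 28 mm across, that stands 5 mm proud of the adaptor's head. A coupling merely laid on rests on it, 5 mm short of home. About 14 N (coupling's own weight included) presses it flush, and then the coupling meets the hard head. Under the coupling's weight it stays down once pressed.
- plate: Black plate under the adaptor, 200 x 220 x 12 mm with white dots, fixed on the desk; origin under its centre, on the adaptor's axis; z up.
- cam_red (a joint): Angle of the red cam arm, rad: 0 is wide open (pointing outward, 36 degrees above level); it grows as the arm swings out and down; at 1.7 it is closed against its stop (pointing down, 29 degrees outward of vertical). Stiff hinge, 0.25 N m: stays where left. Near the end its nose catches under the adaptor's head. The coupling goes on freely only if the arm is below 0.35.
- cam_blue (a joint): The same for the blue cam arm. When the first of the two arms is closed the coupling may rock up to 7 degrees towards it; closing the second draws it straight and fully down again. Pressed too hard, the second may force the first back a little; it is then pressed home again.
- cam_red_pin (a point): Hinge pin of the red arm: 30 mm from the coupling's axis on its +y side, 46 mm below the neck point; the hinge axis is level, along the coupling's x. z of this point's frame follows the arm; use the position only.
- cam_blue_pin (a point): The same for the blue arm, on the coupling's -y side.
- cam_red_tip (a point): Centre of the round finger end of the red arm (22 mm across, 5 mm thick), 64 mm from the pin; the arm itself is a straight bar 16 mm wide and 5 mm thick from the pin to here, and reaches 75 mm from the pin in all. Use the position only.
- cam_blue_tip (a point): The same for the blue arm.
- ref_ball: Bystander: white reference ball on a stem, 87 mm tall, foot 60 mm across; origin under its foot.
- dot_jar: Bystander: jar with a yellow cap, 52 mm across, 65 mm tall; origin under its foot.
- carton: Bystander: small open carton 70 x 90 x 50 mm; origin under its floor.

How it is judged:
By the outcome, as a careful person would: the job done as asked, in the order asked, and still so for the second after the job is handed in, with the robot touching nothing.
It also fails if it takes over 72 s, if anything falls off the work surface, if the arm or the gripper's body presses on something with over 40 N, if the wrist force passes 120 N, or if a joint passes its speed limit or range.

## Working session

There is one attempt and no reset: what is moved stays moved. The work goes in short steps, Python scripts to look and compute and a tool call to move; the robot and the scene stay as the last step left them, time stands still between calls to the robot, and variables do not carry over. Pictures are saved under pics/ and viewed, at most 10 in all, crops included, and the job is handed in when it is done.

Besides the shell and the picture viewer there is one more tool, called after "Call:" as name(argument=value, ...) on one line, values as JSON. step_arm: Moves the arm, as the interface text tells. Its arguments: {"type":"object","properties":{"commands":{"type":"array","items":{"type":"number"}},"squeeze":{"type":"number"}},"required":["commands"]}

```bash
mkdir -p pics; ls; python3 - <<'E'
from workcell import *
import cv2
for n in("side","top"):
    p=camera_params(n);print(n,p["mtx"].round(1).tolist(),p["extrinsics"].round(3).tolist())
    cv2.imwrite(f"pics/{n}0.png",cv2.resize(camera(n)[:,:,::-1],(800,600),interpolation=cv2.INTER_CUBIC))
o=get_obs();print(o)
E
```

```text
pics
side [[428.0, 0.0, 258.0], [0.0, 428.0, 193.0], [0.0, 0.0, 1.0]] [[-0.989, -0.15, -0.011, 0.595], [-0.092, 0.661, -0.745, 0.12], [0.119, -0.735, -0.667, 1.046], [0.0, 0.0, 0.0, 1.0]]
top [[445.9, 0.0, 259.5], [0.0, 445.9, 196.1], [0.0, 0.0, 1.0]] [[-0.023, -1.0, -0.008, 0.032], [-0.995, 0.024, -0.092, 0.637], [0.092, 0.006, -0.996, 0.92], [0.0, 0.0, 0.0, 1.0]]
{'clock': 0.1, 'joint_pos': array([-1.19360483,  0.33280929, -0.06468503,  1.46084821,  0.02158802,
        1.34986613, -0.0885243 ]), 'joint_velocities': array([ 0.00109398, -0.00067819, -0.00169187, -0.00161847, -0.00066836,
        0.00119734, -0.00044847]), 'tau': array([ 1.22185480e-03, -6.26745772e+01,  4.91111632e-02, -3.92435396e+01,
        1.63346983e-02,  6.80011624e-03, -4.80290214e-05]), 'position': array([0.24314785, 0.5754157 , 0.23059941]), 'ee_rot': array([ 1.98577928e-01,  9.80084907e-01, -6.10072917e-04, -9.94471971e-05]), 'ft_force': array([-0.49438234, -0.64758437,  0.72088336]), 'torque': array([-0.00652974,  0.04781738,  0.00599266]), 'grasp_force': 0.0, 'grip_width': 0.9998481037813464}
```

View pics/side0.png

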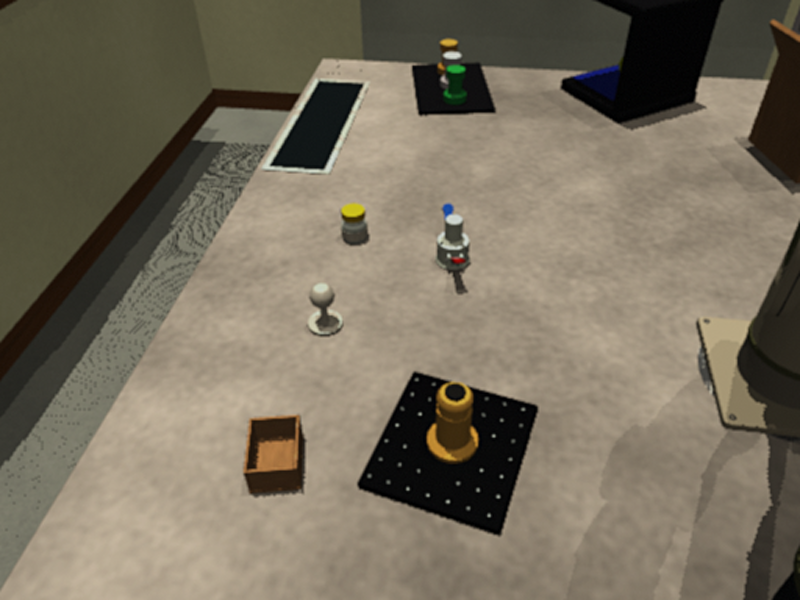

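View pics/top0.png

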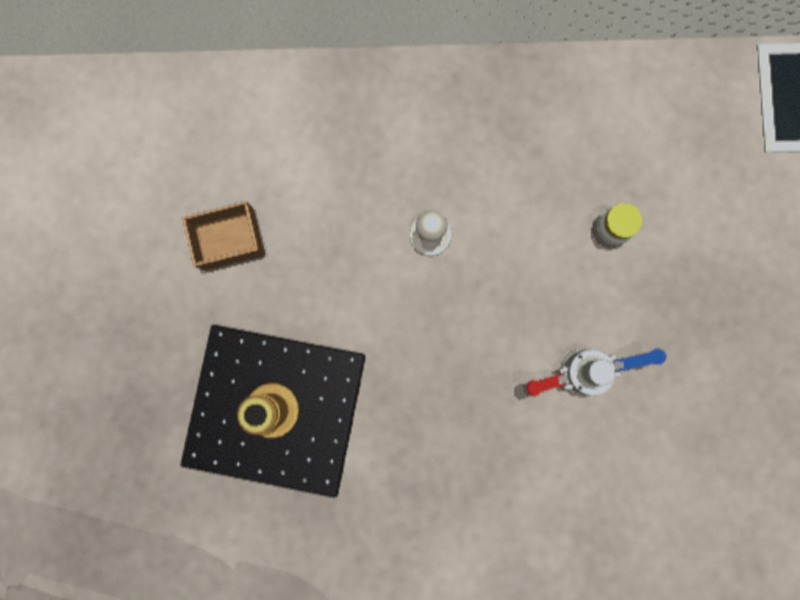

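Side: neck top ≈(454,220), adaptor seal ≈(455,391). Top: neck top ≈(601,373), seal ≈(258,414), red tip ≈(533,389), blue tip ≈(658,356), all at 1.5625× scale. I'll enlarge these once.

```bash
cat > h.py <<'E'
from workcell import *
import cv2, numpy as np
from scipy.spatial.transform import Rotation as R
P={n:camera_params(n) for n in("side","top")}
def onz(n,uv,z):
    K,E=P[n]["mtx"],P[n]["extrinsics"]
    d=E[:3,:3].T@np.linalg.solve(K,[uv[0],uv[1],1.]);c=-E[:3,:3].T@E[:3,3]
    return (c+d*(z-c[2])/d[2]).round(4)
def tri(s,t):
    M=[P[n]["mtx"]@P[n]["extrinsics"][:3] for n in("side","top")]
    X=cv2.triangulatePoints(M[0],M[1],np.float64(s),np.float64(t)).ravel();return (X[:3]/X[3]).round(4)
def proj(n,X):
    q=P[n]["mtx"]@(P[n]["extrinsics"]@np.append(X,1))[:3];return (q[:2]/q[2]).round(1)
def tiles(name,specs,w=400,h=300):
    # specs: (cam,x0,y0,scale)
    im={n:camera(n)[:,:,::-1] for n in {s[0] for s in specs}};o=[]
    for n,x,y,k in specs:
        A=np.float64([[k,0,-x*k],[0,k,-y*k]]);o.append(cv2.warpAffine(im[n],A,(w,h),flags=cv2.INTER_CUBIC))
    rows=[np.hstack(o[i:i+2]) for i in range(0,len(o),2)]
    cv2.imwrite(f"pics/{name}.png",np.vstack(rows))
E
python3 - <<'E'
from h import *
tiles("z1",[("side",265,125,6),("side",258,235,6),("top",330,215,4),("top",140,240,6)])
S=1/1.5625
q=lambda *a:np.array(a)*S
print("neck top",tri(q(454,220),q(601,373)),onz("top",q(601,373),.094),onz("side",q(454,220),.094))
print("seal",tri(q(455,391),q(258,414)),onz("top",q(258,414),.122),onz("side",q(455,391),.122))
E
```

```text
neck top [ 0.5419 -0.2279  0.0908] [ 0.5418 -0.227   0.094 ] [ 0.5416 -0.2232  0.094 ]
seal [0.5016 0.1996 0.1175] [0.5022 0.1986 0.122 ] [0.501  0.2034 0.122 ]
```

View pics/z1.png

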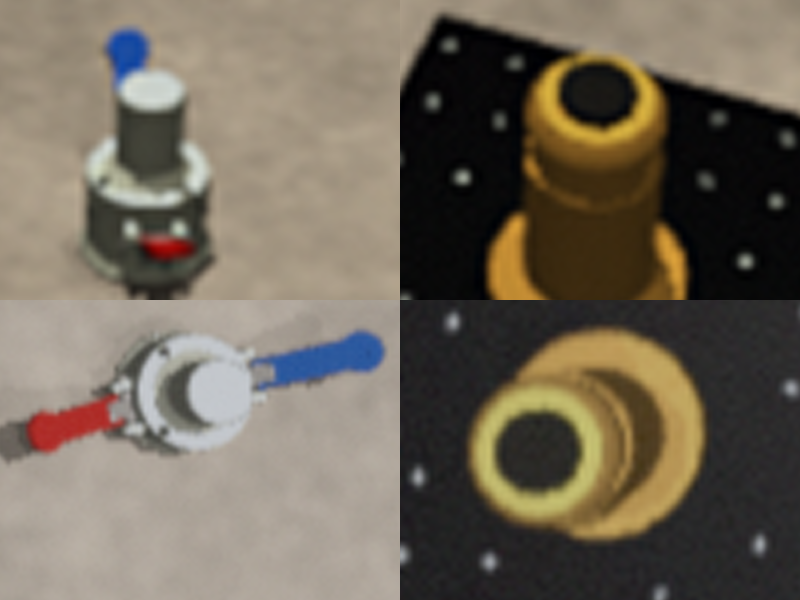

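Tiles: neck top at side (290.3,140), top (385.3,238.3). Seal at side (291,250.5), top (163.2,265). Red tip at top (341.3,248), blue tip at top (421.5,227.8). Both arms look open.

```bash
python3 - <<'E'
from h import *
print("neck top",tri((290.3,140),(385.3,238.3)),onz("top",(385.3,238.3),.094),onz("side",(290.3,140),.094))
print("seal",tri((291,250.5),(163.2,265)),onz("top",(163.2,265),.123),onz("side",(291,250.5),.123))
r=onz("top",(341.3,248),.066);b=onz("top",(421.5,227.8),.066)
print(r,b,(r+b)/2,np.linalg.norm(r-b),np.degrees(np.arctan2(*(r-b)[1::-1])))
print(onz("side",(265+128/6,125+48/6),.066), onz("side",(265+168/6,125+246/6),.066))
o=get_obs();print(R.from_quat(o["ee_rot"]).as_matrix().round(3))
E
```

```text
neck top [ 0.5427 -0.2286  0.0929] [ 0.5426 -0.2283  0.094 ] [ 0.5427 -0.227   0.094 ]
seal [0.5018 0.2026 0.1202] [0.5022 0.2021 0.123 ] [0.5013 0.205  0.123 ]
[ 0.5249 -0.1462  0.066 ] [ 0.5619 -0.3102  0.066 ] [ 0.5434 -0.2282  0.066 ] 0.16812197952677094 102.71363216327298
[ 0.5607 -0.3023  0.066 ] [ 0.5264 -0.145   0.066 ]
[[-0.921  0.389 -0.   ]
 [ 0.389  0.921 -0.001]
 [-0.    -0.001 -1.   ]]
```

Consistent: the neck axis is at (0.543, −0.228) and the coupling yaw is 12.7°. The adaptor axis is at (0.502, 0.203). Arm tip separation is 168 mm against 164 expected. Moving towards the coupling.

Call:
step_arm(commands=[85,0.45,-0.7,0,0,0,-0.15,85,0.45,-0.7,0,0,0,-0.15,85,0.45,-0.7,0,0,0,-0.15,85,0.45,-0.7,0,0,0,-0.15,85,0.45,-0.7,0,0,0,-0.15,85,0.45,-0.7,0,0,0,-0.15,85,0.45,-0.7,0,0,0,-0.15,85,0.45,-0.7,0,0,0,-0.15,85,0.45,-0.7,0,0,0,-0.15,85,0.45,-0.7,0,0,0,-0.15], squeeze=60)

```text
clock: 1.45
position: [0.513, 0.156, 0.2311]
ee_rot: [0.422, 0.907, 0.0, -0.0]
ft_force: [0.6, 1.2, -0.5]
grip_width: 0.997
grasp_force: 0.0
```

Call:
step_arm(commands=[85,0.05,-0.638,0,0,0,-0.152,85,0.05,-0.638,0,0,0,-0.152,85,0.05,-0.638,0,0,0,-0.152,85,0.05,-0.638,0,0,0,-0.152,85,0.05,-0.638,0,0,0,-0.152,85,0.05,-0.638,0,0,0,-0.152,85,0.05,-0.638,0,0,0,-0.152,85,0.05,-0.638,-0.12,0,0,-0.152,85,0.05,-0.638,-0.12,0,0,-0.152,85,0.05,-0.638,-0.12,0,0,-0.152])

```text
clock: 2.7
position: [0.5437, -0.2256, 0.1599]
ee_rot: [0.624, 0.782, 0.0, -0.0]
ft_force: [-0.2, -0.5, 0.4]
grip_width: 0.997
grasp_force: 0.0
```

```bash
python3 - <<'E'
from h import *
tiles("z2",[("side",235,85,4),("top",320,185,3.6)],400,400)
o=get_obs();print(o["position"],R.from_quat(o["ee_rot"]).as_matrix().round(3),o["ft_force"])
p=o["position"];print(proj("side",p),proj("top",p))
E
```

```text
[ 0.54449265 -0.22664707  0.16141319] [[-0.222  0.975  0.003]
 [ 0.975  0.222 -0.   ]
 [-0.001  0.002 -1.   ]] [0.3837055  0.08169096 0.79560007]
[290.6 119.6] [394.5 237.4]
```

View pics/z2.png

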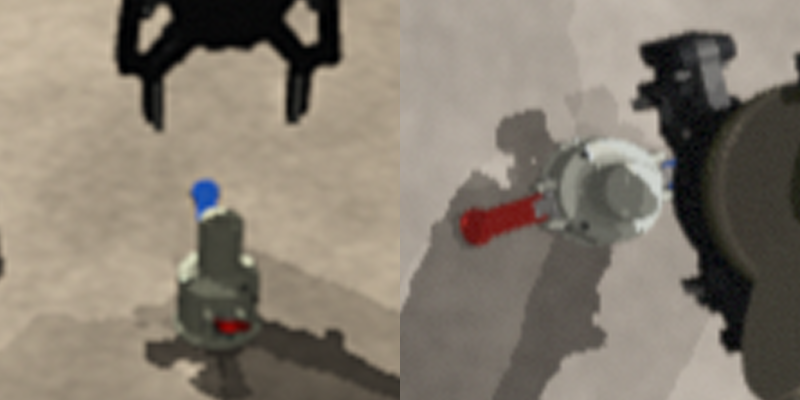

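The picture shows the fingers (tips at tile pixels (155,128) and (292,122)) straddling the neck (221,215), aligned with its x. Descending and gripping.

Call:
step_arm(commands=[85,0,0,-0.08,0,0,0,85,0,0,-0.12,0,0,0,85,0,0,-0.15,0,0,0,85,0,0,-0.164,0,0,0,85,0,0,-0.164,0,0,0,20,0,0,-0.164,0,0,0,20,0,0,-0.164,0,0,0,20,0,0,-0.164,0,0,0,20,0,0,-0.164,0,0,0,20,0,0,-0.164,0,0,0], squeeze=60)

```text
clock: 4.05
position: [0.5436, -0.2271, 0.0615]
ee_rot: [0.624, 0.781, 0.0, 0.0]
ft_force: [-0.7, 1.4, 5.7]
grip_width: 0.367
grasp_force: 59.0
```

Call:
step_arm(commands=[20,0,0,0.05,0,0,0,20,0,0,0.13,0,0,0,20,0,0,0.23,0,0,0,20,0,0,0.3,0,0,0,20,-0.01,0.06,0.3,0,0,0,20,-0.02,0.15,0.3,0,0,0,20,-0.03,0.25,0.3,0,0,0,20,-0.035,0.33,0.3,0,0,0,20,-0.04,0.38,0.3,0,0,0,20,-0.04,0.4,0.3,0,0,0])

```text
clock: 5.3
position: [0.5185, 0.0149, 0.2402]
ee_rot: [0.623, 0.782, -0.0, -0.001]
ft_force: [0.2, 0.3, -4.9]
grip_width: 0.364
grasp_force: 60.6
```

Call:
step_arm(commands=[20,-0.01,0.06,0,0,0,0,20,-0.015,0.13,0,0,0,0,20,-0.02,0.2,0,0,0,0,20,-0.025,0.26,0,0,0,0,20,-0.028,0.3,0,0,0,0,20,-0.028,0.318,0,0,0,0,20,-0.028,0.318,-0.02,0,0,0,20,-0.028,0.318,-0.04,0,0,0,20,-0.028,0.318,-0.04,0,0,0,20,-0.028,0.318,-0.04,0,0,0])

```text
clock: 6.55
position: [0.5027, 0.2032, 0.217]
ee_rot: [0.625, 0.781, 0.0, 0.0]
ft_force: [-0.1, -0.4, -3.8]
grip_width: 0.36
grasp_force: 60.6
```

```bash
python3 - <<'E'
from h import *
tiles("z3",[("side",245,175,4.2),("top",110,200,4)],400,440)
o=get_obs();print(o["position"],R.from_quat(o["ee_rot"]).as_matrix().round(3),o["ft_force"])
p=o["position"]
for d in(.0105,-.0615): 
  for n,x,y,k in[("side",245,175,4.2),("top",110,200,4)]:
    print(d,n,(proj(n,p+[0,0,d])-[x,y])*k,"adaptor",(proj(n,[.502,.203,.118])-[x,y])*k)
E
```

```text
[0.502732   0.20356716 0.21736946] [[-0.22   0.975  0.001]
 [ 0.975  0.22   0.   ]
 [ 0.     0.001 -1.   ]] [ 0.74394454  0.22309496 -4.24651429]
0.0105 side [199.92 160.86] adaptor [191.94 320.46]
0.0105 top [152.8 274.4] adaptor [213.2 260. ]
-0.0615 side [193.2  269.22] adaptor [191.94 320.46]
-0.0615 top [193.6 263.6] adaptor [213.2 260. ]
```

View pics/z3.png

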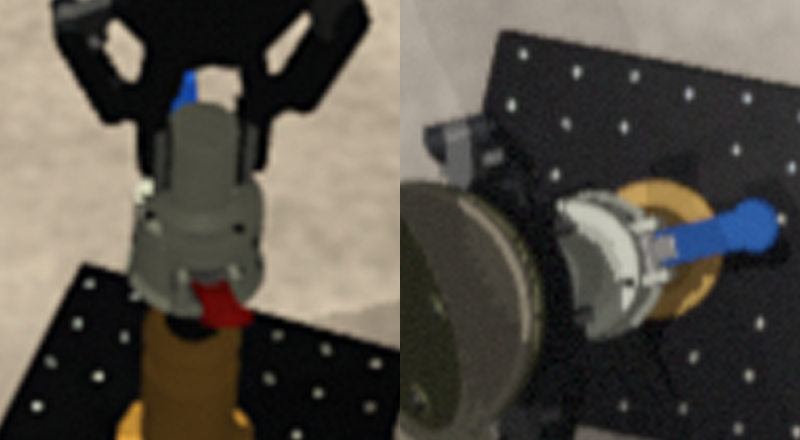

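The coupling hangs plumb and is centred over the post: sleeve at tile column ≈195, post at ≈191. Both arms are open. Lowering gently.

Call:
step_arm(commands=[20,0,0,-0.02,0,0,0,20,0,0,-0.035,0,0,0,20,0,0,-0.048,0,0,0,20,0,0,-0.056,0,0,0,20,0,0,-0.064,0,0,0,20,0,0,-0.07,0,0,0,20,0,0,-0.076,0,0,0,20,0,0,-0.082,0,0,0,20,0,0,-0.088,0,0,0,20,0,0,-0.088,0,0,0])

```text
clock: 7.9
position: [0.5023, 0.2037, 0.1638]
ee_rot: [0.624, 0.781, -0.0, -0.0]
ft_force: [-0.0, 0.3, -3.4]
grip_width: 0.363
grasp_force: 60.6
```

Call:
step_arm(commands=[20,0,0,-0.005,0,0,0,20,0,0,-0.01,0,0,0,20,0,0,-0.015,0,0,0,20,0,0,-0.02,0,0,0,20,0,0,-0.024,0,0,0,20,0,0,-0.028,0,0,0,20,0,0,-0.031,0,0,0,20,0,0,-0.034,0,0,0,20,0,0,-0.034,0,0,0,20,0,0,-0.034,0,0,0])

```text
clock: 9.15
position: [0.5025, 0.2037, 0.1437]
ee_rot: [0.624, 0.781, 0.0, 0.0]
ft_force: [0.6, -0.1, -3.3]
grip_width: 0.364
grasp_force: 60.9
```

Call:
step_arm(commands=[20,0,0,-0.001,0,0,0,20,0,0,-0.002,0,0,0,20,0,0,-0.003,0,0,0,20,0,0,-0.004,0,0,0,20,0,0,-0.005,0,0,0,20,0,0,-0.006,0,0,0,20,0,0,-0.007,0,0,0,20,0,0,-0.008,0,0,0,20,0,0,-0.009,0,0,0,20,0,0,-0.009,0,0,0])

```text
clock: 10.4
position: [0.5026, 0.2038, 0.1392]
ee_rot: [0.624, 0.781, 0.0, -0.0]
ft_force: [-5.3, -2.4, 8.5]
grip_width: 0.361
grasp_force: 61.8
```

Call:
step_arm(commands=[20,0,0,-0.001,0,0,0,20,0,0,-0.0015,0,0,0,20,0,0,-0.002,0,0,0,20,0,0,-0.0025,0,0,0,20,0,0,-0.003,0,0,0,20,0,0,-0.003,0,0,0,20,0,0,-0.003,0,0,0,20,0,0,-0.003,0,0,0,20,0,0,-0.003,0,0,0,20,0,0,-0.003,0,0,0])

```text
clock: 11.65
position: [0.5026, 0.2038, 0.1387]
ee_rot: [0.624, 0.781, 0.001, -0.0]
ft_force: [-11.5, -4.1, 20.2]
grip_width: 0.364
grasp_force: 63.1
```

Hard stop felt: the z stalls at 0.1387 (0.138–0.139 expected for home) and the force rises to 20 N. Releasing and rising.

Call:
step_arm(commands=[85,0,0,0,0,0,0,85,0,0,0,0,0,0,85,0,0,0,0,0,0,85,0,0,0,0,0,0,85,0,0,0.02,0,0,0,85,0,0,0.06,0,0,0,85,0,0,0.12,0,0,0,85,0,0,0.2,0,0,0,20,0,0,0.2,0,0,0,0,0,0,0.2,0,0,0])

```text
clock: 12.9
position: [0.5023, 0.2037, 0.2566]
ee_rot: [0.624, 0.781, 0.0, -0.0]
ft_force: [-0.6, 0.0, -0.8]
grip_width: 0.604
grasp_force: 0.0
```

```bash
python3 - <<'E'
from h import *
tiles("z4",[("side",235,165,4),("top",110,200,4)],400,440)
o=get_obs();print(o["position"],o["ft_force"])
yaw=np.radians(12.7);ax=np.array([.502,.203])
t=np.radians(20);L=np.array([-np.sin(t),-np.cos(t)]);W=np.array([np.cos(t),-np.sin(t)]) # tool dir, outward width dir (u,z)
for sgn,nm in((1,"red"),(-1,"blue")):
  od=sgn*np.array([-np.sin(yaw),np.cos(yaw)])
  print(nm,"tip home",proj("side",np.append(ax+od*.0818,.1406)),proj("top",np.append(ax+od*.0818,.1406)))
  for f in(36,20,0,-20,-40,-50,-61):
    a=np.radians(f);d=np.array([np.cos(a),np.sin(a)]);n=np.array([-d[1],d[0]])
    h=-min((s*11*W)@n for s in(-1,1))   # TCP height over face at touch
    s=55
    uz=np.array([30,103])+d*s+n*(2.5+h)
    uz=uz+ d*0
    print(f,uz.round(0),np.append(ax*1000+od*uz[0],uz[1]).round(0))
E
```

```text
[0.50195293 0.2035217  0.25557746] [-0.50696742  0.40042186 -0.02277624]
red tip home [296.7 276.9] [117.6 276.5]
36 [ 68. 145.] [487. 269. 145.]
20 [ 78. 131.] [485. 279. 131.]
0 [ 85. 109.] [483. 286. 109.]
-20 [83. 87.] [484. 284.  87.]
-40 [76. 72.] [485. 277.  72.]
-50 [71. 66.] [486. 273.  66.]
-61 [65. 60.] [488. 267.  60.]
blue tip home [286.3 215.4] [203.4 255. ]
36 [ 68. 145.] [517. 137. 145.]
20 [ 78. 131.] [519. 127. 131.]
0 [ 85. 109.] [521. 120. 109.]
-20 [83. 87.] [520. 122.  87.]
-40 [76. 72.] [519. 129.  72.]
-50 [71. 66.] [518. 133.  66.]
-61 [65. 60.] [516. 139.  60.]
```

View pics/z4.png

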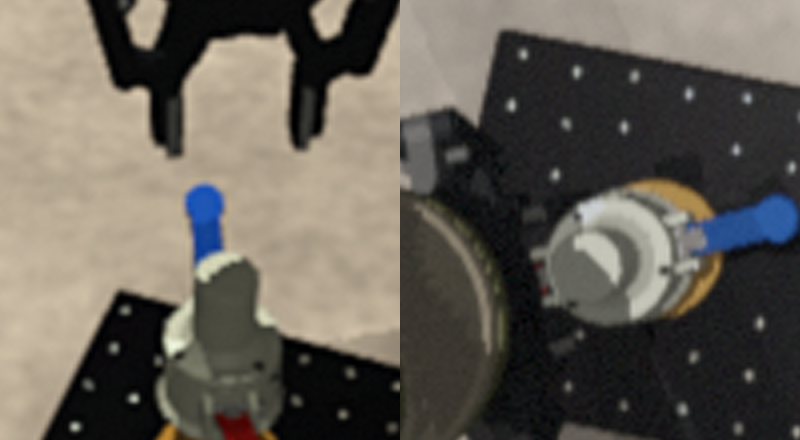

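Blue tip seen at (286.3,215.8), predicted at home (286.3,215.4), so the coupling is fully home with both arms open. Going above the red arm, fingers shut and tilted 20°.

Call:
step_arm(commands=[0,-0.03,0.13,0,-0.108,-0.0245,0,0,-0.03,0.13,0,-0.108,-0.0245,0,0,-0.03,0.13,0,-0.108,-0.0245,0,0,-0.027,0.12,-0.05,-0.108,-0.0245,0,0,-0.027,0.12,-0.1,-0.108,-0.0245,0,0,-0.027,0.12,-0.14,-0.108,-0.0245,0,0,-0.027,0.12,-0.165,-0.108,-0.0245,0,0,-0.027,0.12,-0.175,-0.108,-0.0245,0,0,-0.027,0.12,-0.185,-0.108,-0.0245,0,0,-0.027,0.12,-0.185,-0.108,-0.0245,0])

```text
clock: 14.25
position: [0.4863, 0.2757, 0.1457]
ee_rot: [0.615, 0.769, -0.108, 0.135]
ft_force: [0.5, -0.2, 0.0]
grip_width: -0.004
grasp_force: 0.0
```

Call:
step_arm(commands=[0,-0.001,0.007,-0.023,0,0,0,0,-0.003,0.013,-0.04,0,0,0,0,-0.005,0.018,-0.06,0,0,0,0,-0.004,0.018,-0.078,0,0,0,0,-0.003,0.015,-0.096,0,0,0,0,-0.002,0.01,-0.109,0,0,0,0,-0.001,0.003,-0.121,0,0,0,0,0,-0.003,-0.131,0,0,0,0,0,-0.003,-0.131,0,0,0,0,0,-0.003,-0.131,0,0,0])

```text
clock: 15.5
position: [0.4858, 0.2732, 0.0666]
ee_rot: [0.615, 0.769, -0.109, 0.135]
ft_force: [-0.8, 0.7, 0.1]
grip_width: 0.001
grasp_force: 0.2
```

Call:
step_arm(commands=[0,0.001,-0.003,-0.003,0,0,0,0,0.002,-0.006,-0.006,0,0,0,0,0.003,-0.008,-0.008,0,0,0,0,0.004,-0.01,-0.01,0,0,0,0,0.004,-0.012,-0.011,0,0,0,0,0.004,-0.013,-0.011,0,0,0,0,0.004,-0.014,-0.012,0,0,0,0,0.004,-0.015,-0.012,0,0,0,0,0.004,-0.015,-0.012,0,0,0,0,0.004,-0.015,-0.012,0,0,0])

```text
clock: 16.75
position: [0.4883, 0.2656, 0.0595]
ee_rot: [0.615, 0.77, -0.108, 0.135]
ft_force: [-2.5, 5.6, 1.4]
grip_width: -0.006
grasp_force: 2.5
```

```bash
python3 - <<'E'
from h import *
tiles("z5",[("side",235,165,4),("top",100,200,4)],400,440)
o=get_obs();print(o["position"],o["ft_force"])
for f in(-40,-50,-61.4):
  a=np.radians(f);u=.03+.064*np.cos(a);z=.103+.064*np.sin(a)
  X=np.array([.502-.22*u,.203+.975*u,z]);print(f,(proj("side",X)-[235,165])*4,(proj("top",X)-[100,200])*4)
E
```

```text
[0.48829452 0.26564645 0.05947132] [-2.47730607  5.11313262  1.00637379]
-40 [238.4 539.6] [126.4 291.2]
-50 [235.6 535.2] [146. 286.]
-61.4 [232. 526.] [169.6 280. ]
```

View pics/z5.png

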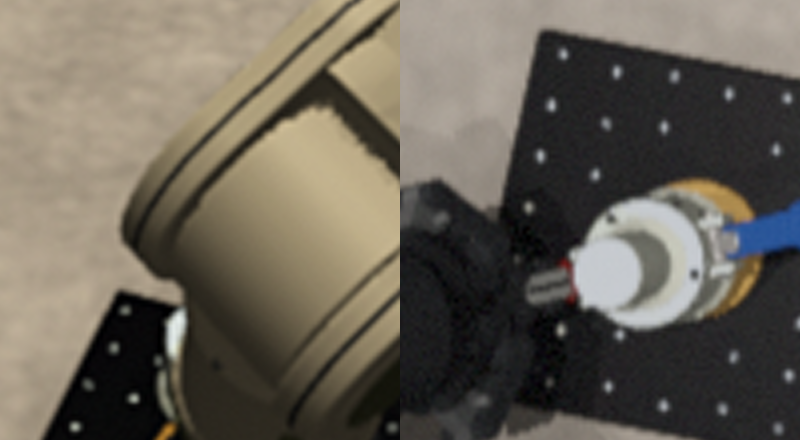

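In the top tile the shut fingers press the red arm down near the sleeve at (572,280). Force is rising, so I'm pressing on gently.

Call:
step_arm(commands=[0,0,-0.0015,-0.0005,0,0,0,0,0.0005,-0.0025,-0.001,0,0,0,0,0.001,-0.0035,-0.0015,0,0,0,0,0.001,-0.0045,-0.002,0,0,0,0,0.001,-0.0045,-0.002,0,0,0,0,0.001,-0.0045,-0.002,0,0,0,0,0.001,-0.0045,-0.002,0,0,0,0,0.001,-0.0045,-0.002,0,0,0,0,0.001,-0.0045,-0.002,0,0,0,0,0.001,-0.0045,-0.002,0,0,0])

```text
clock: 18.1
position: [0.4888, 0.2632, 0.0581]
ee_rot: [0.615, 0.77, -0.107, 0.135]
ft_force: [-2.8, 5.9, -1.0]
grip_width: -0.001
grasp_force: 2.6
```

Call:
step_arm(commands=[0,0.0005,-0.0015,-0.0005,0,0,0,0,0.0005,-0.003,-0.001,0,0,0,0,0.001,-0.0045,-0.0015,0,0,0,0,0.001,-0.006,-0.002,0,0,0,0,0.001,-0.006,-0.002,0,0,0,0,0.001,-0.006,-0.002,0,0,0,0,0.001,-0.006,-0.002,0,0,0,0,0.001,-0.006,-0.002,0,0,0,0,0.001,-0.006,-0.002,0,0,0,0,0.001,-0.006,-0.002,0,0,0])

```text
clock: 19.35
position: [0.4894, 0.2601, 0.0568]
ee_rot: [0.614, 0.77, -0.107, 0.135]
ft_force: [-1.3, 7.0, -2.4]
grip_width: 0.002
grasp_force: 2.9
```

Call:
step_arm(commands=[0,0.0005,-0.002,-0.0005,0,0,0,0,0.001,-0.004,-0.001,0,0,0,0,0.001,-0.006,-0.0015,0,0,0,0,0.002,-0.008,-0.002,0,0,0,0,0.002,-0.008,-0.002,0,0,0,0,0.002,-0.008,-0.002,0,0,0,0,0.002,-0.008,-0.002,0,0,0,0,0.002,-0.008,-0.002,0,0,0,0,0.002,-0.008,-0.002,0,0,0,0,0.002,-0.008,-0.002,0,0,0])

```text
clock: 20.6
position: [0.4899, 0.259, 0.0561]
ee_rot: [0.614, 0.771, -0.105, 0.133]
ft_force: [-6.9, 16.9, 3.1]
grip_width: -0.002
grasp_force: 8.5
```

Call:
step_arm(commands=[0,0.0005,-0.002,0,0,0,0,0,0.0005,-0.002,0,0,0,0,0,0.0005,-0.002,0,0,0,0,0,0.0005,-0.002,0,0,0,0,0,-0.003,0.02,0,0,0,0,0,-0.012,0.06,0.02,0,0,0,0,-0.015,0.08,0.1,0,0,0,0,-0.015,0.08,0.2,0,0,0,0,-0.015,0.08,0.28,0,0,0,0,-0.015,0.08,0.33,0.108,0.0245,0])

```text
clock: 21.85
position: [0.481, 0.3047, 0.2547]
ee_rot: [0.62, 0.78, -0.049, 0.062]
ft_force: [0.3, -0.7, -1.5]
grip_width: -0.003
grasp_force: 0.0
```

```bash
python3 - <<'E'
from h import *
tiles("z6",[("side",235,165,4),("top",100,200,4)],400,440)
o=get_obs();print(o["position"],o["ft_force"])
E
```

```text
[0.48617236 0.29805639 0.25944037] [-0.02889528 -0.53200109 -0.37786618]
```

View pics/z6.png

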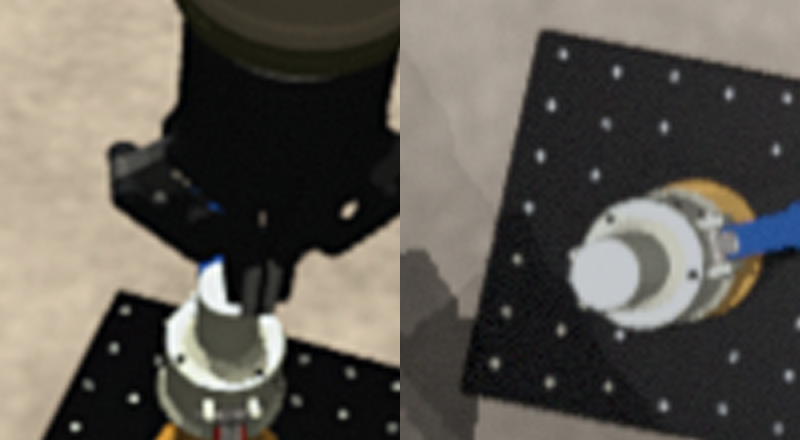

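The red arm has swung down beside the sleeve and no longer shows from above. Crossing over to the blue arm with the opposite tilt.

Call:
step_arm(commands=[0,0.02,-0.1,0.02,0,0,0,0,0.04,-0.2,0.02,0.054,0.012,0,0,0.061,-0.3,0.02,0.108,0.0245,0,0,0.061,-0.3,0.0,0.108,0.0245,0,0,0.061,-0.3,0.0,0.108,0.0245,0,0,0.061,-0.29,-0.05,0.108,0.0245,0,0,0.061,-0.285,-0.1,0.108,0.0245,0,0,0.061,-0.284,-0.13,0.108,0.0245,0,0,0.061,-0.284,-0.14,0.108,0.0245,0,0,0.061,-0.284,-0.14,0.108,0.0245,0])

```text
clock: 23.2
position: [0.5188, 0.1318, 0.1705]
ee_rot: [0.621, 0.778, 0.058, -0.073]
ft_force: [-0.8, -0.1, 0.4]
grip_width: 0.0
grasp_force: 0.0
```

Call:
step_arm(commands=[0,0,0,-0.02,0.052,0.012,0,0,0,0,-0.041,0.052,0.012,0,0,0.001,-0.006,-0.064,0.052,0.012,0,0,0.003,-0.013,-0.082,0.052,0.012,0,0,0.005,-0.018,-0.101,0.052,0.012,0,0,0.004,-0.018,-0.12,0.052,0.012,0,0,0.003,-0.015,-0.137,0.052,0.012,0,0,0.002,-0.01,-0.15,0.052,0.012,0,0,0.001,-0.003,-0.162,0.052,0.012,0,0,0,0.004,-0.172,0.052,0.012,0])

```text
clock: 24.45
position: [0.5187, 0.1336, 0.0666]
ee_rot: [0.615, 0.769, 0.11, -0.138]
ft_force: [-0.2, -0.4, 6.2]
grip_width: 0.002
grasp_force: 2.6
```

Call:
step_arm(commands=[0,-0.001,0.004,-0.004,0,0,0,0,-0.002,0.007,-0.007,0,0,0,0,-0.003,0.01,-0.01,0,0,0,0,-0.003,0.013,-0.011,0,0,0,0,-0.004,0.016,-0.012,0,0,0,0,-0.004,0.018,-0.013,0,0,0,0,-0.004,0.02,-0.014,0,0,0,0,-0.004,0.02,-0.014,0,0,0,0,-0.004,0.02,-0.014,0,0,0,0,-0.004,0.02,-0.014,0,0,0])

```text
clock: 25.7
position: [0.5165, 0.1439, 0.0579]
ee_rot: [0.615, 0.768, 0.109, -0.137]
ft_force: [1.3, -6.4, 1.6]
grip_width: -0.001
grasp_force: 3.6
```

Still only hinge friction, so I'm continuing.

Call:
step_arm(commands=[0,0,0.002,-0.0005,0,0,0,0,-0.0005,0.004,-0.001,0,0,0,0,-0.001,0.006,-0.0015,0,0,0,0,-0.002,0.008,-0.002,0,0,0,0,-0.002,0.008,-0.002,0,0,0,0,-0.002,0.008,-0.002,0,0,0,0,-0.002,0.008,-0.002,0,0,0,0,-0.002,0.008,-0.002,0,0,0,0,-0.002,0.008,-0.002,0,0,0,0,-0.002,0.008,-0.002,0,0,0])

```text
clock: 26.95
position: [0.5166, 0.145, 0.0572]
ee_rot: [0.617, 0.768, 0.109, -0.135]
ft_force: [1.5, -20.9, 11.6]
grip_width: -0.004
grasp_force: 11.4
```

Firm resistance at 24 N. Backing off to look.

Call:
step_arm(commands=[0,0,0,0,0,0,0,0,0.003,-0.02,0,0,0,0,0,0.012,-0.06,0.02,0,0,0,0,0.015,-0.1,0.1,0,0,0,0,0.015,-0.15,0.2,0,0,0,0,0.015,-0.2,0.28,0,0,0,0,0.015,-0.25,0.33,0,0,0,0,0.015,-0.3,0.33,0,0,0,0,0.015,-0.35,0.33,0,0,0,0,0.015,-0.35,0.33,0,0,0])

```text
clock: 28.2
position: [0.5235, -0.0615, 0.2546]
ee_rot: [0.616, 0.768, 0.109, -0.138]
ft_force: [-0.2, 1.1, 0.4]
grip_width: 0.001
grasp_force: 0.0
```

```bash
python3 - <<'E'
from h import *
ofs=[("side",250,190,4),("top",120,215,4.5)]
tiles("z7",ofs,400,440)
o=get_obs();print(o["position"],o["ft_force"])
A=np.array([.502,.203])
def pr(l,X): print(l,[((proj(n,X)-[x,y])*k).round(0).tolist() for n,x,y,k in ofs])
pr("top of neck straight",np.append(A,.171))
for s,nm in((1,"red"),(-1,"blue")):
  pr(nm+" 7deg to it",np.append(A+s*np.array([-.22,.975])*.053*.122,.170))
  for f in(-61.4,-50):
    a=np.radians(f);u=.03+.064*np.cos(a)
    pr(f"{nm} tip {f}",np.append(A+s*u*np.array([-.22,.975]),.103+.064*np.sin(a)))
E
```

```text
[ 0.523847   -0.05869601  0.25473759] [-0.26628094  0.09456896 -0.19340291]
top of neck straight [[167.0, 175.0], [165.0, 233.0]]
red 7deg to it [[168.0, 186.0], [150.0, 237.0]]
red tip -61.4 [[172.0, 426.0], [101.0, 248.0]]
red tip -50 [[176.0, 435.0], [74.0, 254.0]]
blue 7deg to it [[165.0, 167.0], [181.0, 229.0]]
blue tip -61.4 [[144.0, 246.0], [358.0, 183.0]]
blue tip -50 [[142.0, 223.0], [378.0, 178.0]]
```

View pics/z7.png

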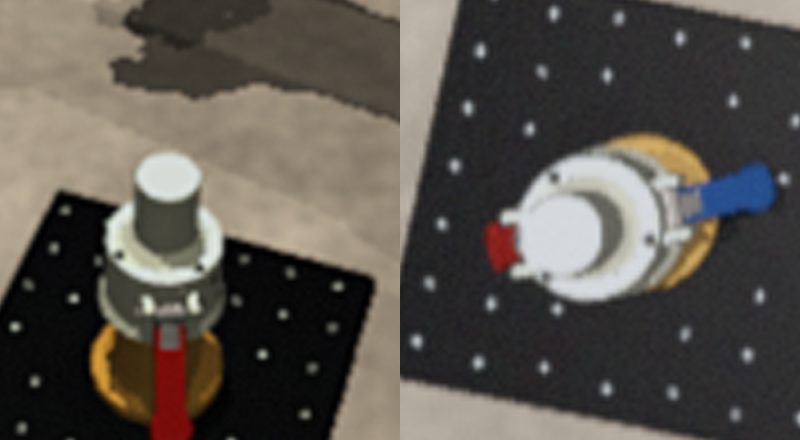

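Top tile: neck top (561,237) against (565,233) for upright, blue arm down at its predicted closed place, red as well (side tip ≈(172,425), predicted 426). Closing the second arm may have moved the first, so I'll press red home again.

Call:
step_arm(commands=[0,-0.01,0.09,0.03,-0.05,-0.012,0,0,-0.02,0.18,0.03,-0.1,-0.024,0,0,-0.03,0.27,0.03,-0.15,-0.035,0,0,-0.04,0.36,0.03,-0.216,-0.049,0,0,-0.05,0.45,0.03,-0.216,-0.049,0,0,-0.06,0.54,0.03,-0.216,-0.049,0,0,-0.069,0.617,0,-0.216,-0.049,0,0,-0.069,0.617,-0.1,-0.216,-0.049,0,0,-0.069,0.617,-0.2,-0.216,-0.049,0,0,-0.069,0.617,-0.28,-0.216,-0.049,0])

```text
clock: 29.55
position: [0.4807, 0.3117, 0.0845]
ee_rot: [0.614, 0.771, -0.107, 0.132]
ft_force: [0.1, 0.6, 0.4]
grip_width: -0.003
grasp_force: 0.0
```

Call:
step_arm(commands=[0,0.004,-0.03,-0.03,0,0,0,0,0.008,-0.055,-0.048,0,0,0,0,0.011,-0.068,-0.049,0,0,0,0,0.012,-0.073,-0.05,0,0,0,0,0.012,-0.077,-0.05,0,0,0,0,0.012,-0.08,-0.05,0,0,0,0,0.012,-0.083,-0.05,0,0,0,0,0.012,-0.085,-0.05,0,0,0,0,0.012,-0.085,-0.05,0,0,0,0,0.012,-0.085,-0.05,0,0,0])

```text
clock: 30.8
position: [0.4897, 0.2652, 0.058]
ee_rot: [0.614, 0.771, -0.102, 0.131]
ft_force: [0.3, 12.7, -3.0]
grip_width: -0.002
grasp_force: 5.3
```

Call:
step_arm(commands=[0,0,-0.002,0,0,0,0,0,0,-0.004,-0.001,0,0,0,0,0.001,-0.006,-0.001,0,0,0,0,0.001,-0.007,-0.001,0,0,0,0,0.001,-0.007,-0.001,0,0,0,0,0.001,-0.007,-0.001,0,0,0,0,0.001,-0.007,-0.001,0,0,0,0,0.001,-0.007,-0.001,0,0,0,0,0.001,-0.007,-0.001,0,0,0,0,0.001,-0.007,-0.001,0,0,0])

```text
clock: 32.05
position: [0.4898, 0.2641, 0.0575]
ee_rot: [0.613, 0.772, -0.1, 0.13]
ft_force: [-1.8, 21.0, -2.9]
grip_width: 0.004
grasp_force: 8.8
```

Call:
step_arm(commands=[0,0,0,0,0,0,0,0,-0.003,0.02,0,0,0,0,0,-0.012,0.08,0.02,0,0,0,0,-0.02,0.16,0.1,0,0,0,0,-0.02,0.2,0.2,0.054,0.012,0,0,-0.02,0.25,0.28,0.108,0.0245,0,0,-0.05,0.35,0.33,0.108,0.0245,0,0,-0.1,0.42,0.33,0.108,0.0245,0,0,-0.15,0.5,0.33,0.108,0.0245,0,0,-0.15,0.5,0.33,0.108,0.0245,0])

```text
clock: 33.3
position: [0.3952, 0.56, 0.254]
ee_rot: [0.621, 0.784, 0.001, -0.004]
ft_force: [1.0, -0.2, -0.2]
grip_width: 0.002
grasp_force: 0.0
```

```bash
python3 - <<'E'
from h import *
tiles("z8",[("side",250,190,4),("top",120,215,4.5)],400,440)
for f in("z7","z8"):
  h=cv2.cvtColor(cv2.imread(f"pics/{f}.png"),cv2.COLOR_BGR2HSV)
  for nm,lo,hi in(("blue",100,130),("red",0,6)):
    for t,x in(("side",0),("top",400)):
      m=cv2.inRange(h[:,x:x+400],(lo,150,60),(hi,255,255));ys,xs=np.nonzero(m)
      if len(xs)>30: print(f,nm,t,len(xs),xs.mean().round(1),ys.mean().round(1),xs.min(),xs.max(),ys.min(),ys.max())
o=get_obs();print(o["position"],o["ft_force"])
E
```

```text
z7 blue top 2757 340.0 192.1 302 374 165 215
z7 red side 3305 170.1 392.3 149 192 327 439
z7 red top 1082 99.5 246.1 85 117 221 271
z8 blue top 2991 342.0 189.3 300 379 161 214
z8 red side 3338 171.2 392.1 150 193 324 439
z8 red top 1057 100.3 247.2 86 118 222 272
[0.40010005 0.55577949 0.25446978] [-0.16926426 -0.47196044  0.29519452]
```

View pics/z8.png

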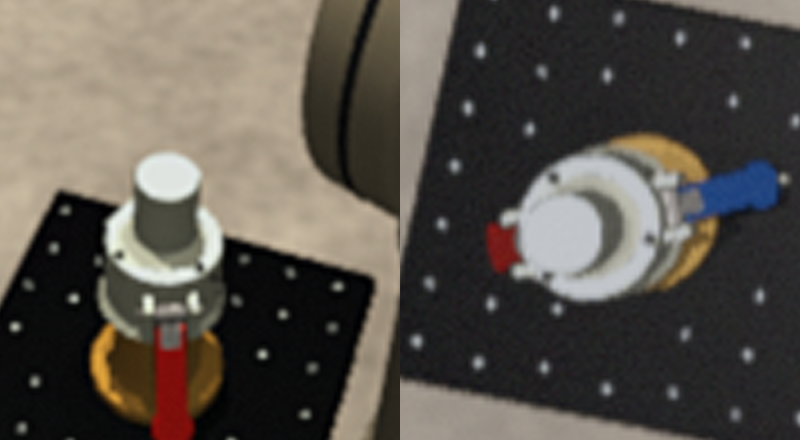

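The blue arm end moved out by about 5 tile pixels (374→379, ≈2–3°), so re-pressing red eased blue back a little. Pressing blue home again, more gently.

Call:
step_arm(commands=[0,0.02,-0.1,0.02,0,0,0,0,0.05,-0.2,0.02,0,0,0,0,0.08,-0.3,0.02,0,0,0,0,0.1,-0.4,0.02,0,0,0,0,0.13,-0.5,0.02,0.03,0.007,0,0,0.16,-0.6,0.02,0.06,0.014,0,0,0.19,-0.7,0.02,0.108,0.0245,0,0,0.207,-0.79,0.0,0.108,0.0245,0,0,0.207,-0.79,-0.1,0.108,0.0245,0,0,0.207,-0.79,-0.2,0.108,0.0245,0])

```text
clock: 34.65
position: [0.5252, 0.0789, 0.134]
ee_rot: [0.616, 0.768, 0.111, -0.137]
ft_force: [-0.4, 1.8, -1.6]
grip_width: 0.002
grasp_force: 0.0
```

Call:
step_arm(commands=[0,0,0,-0.08,0,0,0,0,-0.003,0.03,-0.12,0,0,0,0,-0.008,0.065,-0.128,0,0,0,0,-0.011,0.085,-0.128,0,0,0,0,-0.012,0.095,-0.129,0,0,0,0,-0.013,0.1,-0.129,0,0,0,0,-0.013,0.105,-0.129,0,0,0,0,-0.014,0.109,-0.13,0,0,0,0,-0.014,0.112,-0.13,0,0,0,0,-0.014,0.112,-0.13,0,0,0])

```text
clock: 35.9
position: [0.5175, 0.1443, 0.0568]
ee_rot: [0.616, 0.768, 0.109, -0.136]
ft_force: [-0.9, -14.6, 4.6]
grip_width: -0.003
grasp_force: 7.2
```

Call:
step_arm(commands=[0,0,0.0015,0,0,0,0,0,0,0.003,0,0,0,0,0,0,0.003,0,0,0,0,0,0,0.003,0,0,0,0,0,0.003,-0.02,0,0,0,0,0,0.012,-0.08,0.02,0,0,0,0,0.015,-0.16,0.1,0,0,0,0,0.015,-0.24,0.2,0,0,0,0,0.015,-0.32,0.3,0,0,0,0,0.015,-0.35,0.33,0,0,0])

```text
clock: 37.15
position: [0.525, -0.0626, 0.257]
ee_rot: [0.615, 0.769, 0.111, -0.138]
ft_force: [1.5, 0.3, 0.0]
grip_width: 0.006
grasp_force: 0.0
```

```bash
python3 - <<'E'
from h import *
tiles("z9",[("side",250,190,4),("top",120,215,4.5)],400,440)
for f in("z7","z8","z9"):
  I=cv2.imread(f"pics/{f}.png");h=cv2.cvtColor(I,cv2.COLOR_BGR2HSV)
  for nm,lo,hi in(("blue",100,130),("red",0,6)):
    for t,x in(("side",0),("top",400)):
      m=cv2.inRange(h[:,x:x+400],(lo,150,60),(hi,255,255));ys,xs=np.nonzero(m)
      if len(xs)>30: print(f,nm,t,len(xs),xs.mean().round(1),ys.mean().round(1),xs.min(),xs.max(),ys.min(),ys.max())
o=get_obs();print(o["clock"],o["position"],o["ft_force"])
# neck-top shift relative to z7 (sub-pixel)
g=[cv2.imread(f"pics/{f}.png",0).astype(np.float32) for f in("z7","z8","z9")]
for a in g[1:]: print([np.round(cv2.phaseCorrelate(g[0][150:320,510:650].copy(),a[150:320,510:650].copy())[0],2), np.round(cv2.phaseCorrelate(g[0][140:260,100:240].copy(),a[140:260,100:240].copy())[0],2)])
E
```

```text
z7 blue top 2757 340.0 192.1 302 374 165 215
z7 red side 3305 170.1 392.3 149 192 327 439
z7 red top 1082 99.5 246.1 85 117 221 271
z8 blue top 2991 342.0 189.3 300 379 161 214
z8 red side 3338 171.2 392.1 150 193 324 439
z8 red top 1057 100.3 247.2 86 118 222 272
z9 blue top 2822 340.2 189.9 301 374 162 214
z9 red side 3336 171.3 391.8 151 193 323 439
z9 red top 1089 99.8 247.0 85 117 222 272
37.25 [ 0.52669957 -0.06692054  0.25980159] [ 0.42854503 -0.78251152  1.26290209]
[array([ 0.02, -0.04]), array([-0.02, -0.01])]
[array([ 0.06, -0.05]), array([-0.  , -0.03])]
```

Blue is back at 374 and red is unchanged at its stop. The coupling hasn't moved (<0.1 px). Handing in.

```bash
python3 -c "
from workcell import *
print(hand_in())"
```

```text
the job is handed in; nothing more can be done
None
```

The coupling is pushed fully home on the adaptor. Both cam arms are swung down to their stops (red, then blue, each pressed home once more), the gripper is clear, and the job was handed in at about 37 s.

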